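# Screw the biscuit jar's lid home

## Task

Close the biscuit jar: take the lid by its bar, set it upright in the jar's mouth and screw it fully home, clockwise as seen from above, then let go of it. The thread has three starts that cannot be seen under the lid: wherever they do not meet, the lid must first be turned backwards until it drops into the thread. The jar is brittle stoneware, so be gentle with it, and leave the other things on the counter alone.

Things in the scene. Friction and masses are not known exactly. Their poses are not given: they have to be found in the camera images.
- jar: white stoneware jar, 126 mm wide, in a square wooden holder (150 mm square, 18 mm thick) fixed to the counter: neither moves. Origin under the holder's centre, z up. Neck 80 mm wide outside. How the threaded neck is turned about z is unknown and has nothing to do with this frame. It breaks if pressed or struck with more than 60 N; working forces of 5 to 15 N are plenty
- jar_mouth (a point): the centre of the jar's round mouth (72 mm bore), level with the rim's top, 130 mm above the counter; z up
- jar_thread (a point): on the jar's axis, 2 mm below the rim: top of the thread outside the neck. Clockwise from above, each third of the round holds: an upright stop (4 degrees), a gap (29 degrees), a ridge (87 degrees) falling 5.2 mm up to the next stop. A lid whose lugs ride on the ridges cannot be screwed on clockwise: it runs against the stops and stands proud
- jar_groove (a point): on the jar's axis, 11.5 mm below the rim: the groove's floor under the gaps. Turned anticlockwise (up to 100 degrees) a lid on the ridges climbs up to 5 mm, drops about 9 mm into the gaps and meets the stops' backs within 20 degrees. From there it screws down clockwise about 100 degrees under the ridges, sinking 5 to 6 mm, till the lugs meet the next stops: home
- lid_grip (a point): middle of the lid's grip bar, half-way up. Lid: wooden disc 100 mm wide, 10 mm thick, about 220 g; on it a straight bar 60 mm long (this frame's x), 14 mm thick (y), 30 mm tall; this point is 15 mm above the disc. It stands 39.5 to 34.5 mm above jar_mouth with the lugs on the ridges, 30 to 31 mm dropped in the gaps, 25 mm fully home
- lid_foot (a point): centre of the plug's foot, 49 mm below lid_grip; the lid starts standing on it. White plug 24 mm deep, 70 mm wide, tapered to 62 mm at the foot: it enters the mouth before the lugs reach the ridges. A skirt 17 mm deep hides three lugs (8 mm wide, 120 degrees apart, at an unknown angle to the bar). Under a press of 3 N turning takes under 0.25 N m; over 0.5 it is blocked
- bowl: glass bowl of yellow biscuits, 150 mm wide and 55 mm high, loose; origin under its centre. To be left alone
- tongs: steel serving tongs lying on the counter, about 230 mm long (along their x), 24 mm high, loose. To be left alone
- bun_plate: white plate 180 mm wide with three buns, 52 mm high, loose; origin under its centre. To be left alone
Mind the look-alikes: they are no part of the job. Of the things that look like the part that bears lid_grip, the middle-sized one is meant.

How it is judged:
On the way:
1. the lid stands upright in the jar's mouth (horizontal distance between lid_grip and jar_mouth below 0.005 m and z of lid_grip in the frame of jar_mouth below 0.046 m and angle between lid_grip's own z axis and vertical below 0.12 rad), for 0.2 s.
At the end, for the whole second after the job is handed in: the lid is screwed fully home on the jar: the middle of its bar stands less than 27 mm above the rim (25 mm when against the stops), within 4 mm of the mouth's axis and upright within 0.06 rad, and let go (horizontal distance between lid_grip and jar_mouth below 0.004 m and z of lid_grip in the frame of jar_mouth below 0.027 m and angle between lid_grip's own z axis and vertical below 0.06 rad); the robot touches nothing.
It fails at once if the jar is pressed or struck with more than 60 N (contact force between jar and anything else above 60 N).
It fails at once if the bowl, the tongs or the plate is moved more than 20 mm (distance of any of bowl, tongs, bun_plate from where it was at the start of the episode above 0.02 m).
It also fails if it takes over 72 s, if anything falls off the work surface, if the arm or the gripper's body presses on something with over 40 N, if the wrist force passes 120 N, or if a joint passes its speed limit or range.

## Robot

A 6-joint arm with a two-finger parallel gripper is mounted at the origin on the work surface. World frame = base frame: x ahead of the robot, y to its left, z up, the work surface at z = 0. Lengths are in m, angles in rad, forces in N, time in s.
With the tool pointing down it reaches from about 0.25 to 0.725 m from the base axis. Payload 4 kg.
Tool frame: the origin (TCP) lies at the very end of the fingers, on their centre line; the grasp point (between the pads) lies 19 mm behind it; z points along the fingers, y is the line along which they close (so a half turn about z gives the same grasp; the last joint's range is limited). The gripper opens to 85 mm and grips with 20 to 120 N. Pads are 22 mm wide; open, the fingers measure 114 mm over their backs; the gripper's body (76 mm by 85 mm) begins 54 mm behind the grasp point. The pads swing forward as they close: fully open they stand 13 mm farther back than shut.
Start: joints at [1.139, 0.241, 0.005, 1.335, 0, 1.571], TCP at [0.209, 0.454, 0.231] pointing down, gripper open.
Joint ranges: [-2.72, 2.72], [-1.05, 1.87], [-1.09, 1.28], [-1.99, 2.15], [-1.42, 1.44], [-3.14, 3.14]. Speed limits (rad/s): [2.79, 2.79, 3.14, 3.14, 3.14, 3.14].

## Interface

Orientations are given as a unit quaternion [x, y, z, w].
In Python, from workcell import bot, vision, workorder gives the robot as it stands.
- The arm moves only by the shell command python3 -m creep 'ROWS' [OPENING]. ROWS is JSON, a list of rows, each a list of 2 entries, a list of its own where there are three numbers: the shift along the tool's x, y, z in mm, then the turn, a rotation vector about the tool's x, y, z in rad. In form: [[[dx, dy, dz], [wx, wy, wz]], ...]. A call has 1 to 12 rows; each row shifts and turns the commanded pose from where the row before left it, along the tool's axes as they then stand; what a row does not reach is not made up. A row lasts 1/8 s, in which the tool goes at most 62.5 mm and 10.7 degrees, less where a joint would pass 70% of its speed; a pose out of reach is approached as far as the arm can. A call is refused whole if a number of a shift passes 62.5 or a number of a turn 0.188, either way. A call with a gripper value outside its range is refused whole. OPENING is the finger opening in mm, from 0 to 85.4, set as the call begins (- or left out, the last holds). The fingers move at their own pace and stop on an object; the grip force is fixed at half the most. Time passes only in rows, so rows that do not move let the fingers close. It gives the time, the measured TCP pose, the force, the opening and the grip force at its end, in the units of the state.
- bot.get_obs(): the state, without advancing time (a new reading comes with each control period).
- vision.camera(name): name is "scene" or "top" or "wrist"; returns a dict with "image" (420x560x3 uint8, blue, green, red), "z_map" (420x560 float32, m along the optical axis (not along the pixel's ray), 0 where there is no reading), "K" (3x3 intrinsics, pixels), "rvec" (rotation vector, rad) and "tvec" (3), from world to camera coordinates, as OpenCV has them; the wrist camera has in their place "tool_from_camera" (4x4, takes a point from camera to tool coordinates, whose origin is the TCP and whose axes are the flange's). Camera axes: x right, y down, z forward; pixel columns grow to the right and rows downward; lengths in m; the calibration is good to about 2 mm. A picture is of the moment at which its call begins: read the wrist's pose just before it.
- workorder.job_done(): hands the job in; it is judged then, once.
Trained networks look in a picture, given as the dict that the camera call returned (one of the last four; its "shot" number tells which), for a name from the list of things; names that differ only in an ending like _2 or _b are one class to them, and where a whole thing is asked for, a point or a joint stands for the part that bears it (a point fixed in the world has none). Each returns a list of dicts, best first, with "score" (0 to 1); they miss things now and then, are a little off and sometimes report something else, mostly with a low value. They report only what shows in the picture. A call takes as long as a camera call. They do not tell look-alikes from the thing itself.
- vision.spot_in(picture, query): "position" ([column, row] in pixels, amid what is visible of it).
- vision.place_of(picture, query): "position" ([column, row] in pixels: a listed point, or the origin of a listed thing).
The state is a dict: "clock": time; "joint_pos": joint angles; "joint_vel": joint speeds; "tau": joint torques, N m; "eef_pos": TCP position; "tool_rot": TCP orientation; "ft_force": force on the tool from outside, world axes, zero at the start; "ft_torque": the same for the moment, N m; "grip_width": finger opening in m; "grasp_force": force on a finger pad.
Only numpy, scipy, OpenCV 4.12 (cv2) and the standard library are available. Lean on these libraries where they do the work, as an engineer would, in place of code of your own. Each camera call takes 0.05 s, during which the arm holds its last target. There are 200 camera calls.

## Working session

There is one attempt and no reset: what is moved stays moved. The work goes in short steps, Python scripts to look and compute and a shell command to move; the robot and the scene stay as the last step left them, time stands still between calls to the robot, and variables do not carry over. Pictures are saved under pics/ and viewed, at most 10 in all, crops included, and the job is handed in when it is done.

```bash
ls; mkdir -p pics; cat > h.py <<'E'
import numpy as np, cv2
from scipy.spatial.transform import Rotation as R
from workcell import bot, vision, workorder
def ray(p,px,obs=None):
    d=np.linalg.inv(p["K"])@np.array([px[0],px[1],1.])
    if "rvec" in p:
        M=cv2.Rodrigues(np.array(p["rvec"],float))[0]; t=np.array(p["tvec"],float).ravel()
        return -M.T@t, M.T@d
    T=np.array(p["tool_from_camera"]); Rw=R.from_quat(obs["tool_rot"]).as_matrix()
    return Rw@T[:3,3]+np.array(obs["eef_pos"]), Rw@T[:3,:3]@d
def atz(p,px,z,obs=None):
    o,d=ray(p,px,obs); return o+d*(z-o[2])/d[2]
def depth(p,px,obs=None):
    o,d=ray(p,px,obs); c,r=int(round(px[0])),int(round(px[1]))
    w=p["z_map"][max(r-1,0):r+2,max(c-1,0):c+2]; w=w[w>0]
    return o+d*np.median(w) if len(w) else None
def cloud(p,obs=None):
    h,w=p["z_map"].shape; u,v=np.meshgrid(np.arange(w),np.arange(h))
    o,_=ray(p,(0,0),obs)
    D=np.stack([u,v,np.ones_like(u)],-1)@np.linalg.inv(p["K"]).T
    M=cv2.Rodrigues(np.array(p["rvec"],float))[0].T if "rvec" in p else R.from_quat(obs["tool_rot"]).as_matrix()@np.array(p["tool_from_camera"])[:3,:3]
    return o+(D*p["z_map"][...,None])@M.T
E
python3 - <<'E'
from h import *
np.set_printoptions(precision=4,suppress=True)
o=bot.get_obs(); print(o)
ps={n:vision.camera(n) for n in("top","scene")}
for n,p in ps.items():
    cv2.imwrite(f"pics/{n}0.png",p["image"])
    for q in("lid_grip","jar_mouth","jar","bowl","tongs","bun_plate"):
        for r in vision.place_of(p,q)[:4]:
            print(n,q,np.round(r["position"],1),round(r["score"],2),depth(p,r["position"]))
    for r in vision.spot_in(p,"lid_grip")[:5]: print(n,"spot",r, depth(p,r["position"]))
E
```

```text
pics
{'clock': 0.0, 'joint_pos': array([1.139 , 0.2414, 0.0037, 1.3352, 0.    , 1.5708]), 'joint_vel': array([ 0.0001, -0.    ,  0.0006, -0.001 , -0.001 ,  0.0015]), 'tau': array([  0.0013, -37.2317,  25.2408,   0.017 ,   0.0002,  -0.    ]), 'eef_pos': array([0.209 , 0.4535, 0.2304]), 'tool_rot': array([ 0.2142,  0.9768, -0.001 , -0.0002]), 'ft_force': array([-0.216 , -0.4798,  0.3026]), 'ft_torque': array([-0.0325, -0.038 , -0.0256]), 'grasp_force': 0.0, 'grip_width': 0.08548682988433838}
top lid_grip [230.4 236.6] 0.79 [0.5234 0.1109 0.0637]
top lid_grip [210.  315.6] 0.79 [0.356  0.148  0.0839]
top lid_grip [289.4 208.8] 0.67 [ 0.5886 -0.0202  0.0439]
top jar_mouth [367.9 251.9] 0.82 [ 0.4848 -0.1846  0.0945]
top jar [356.7 255.7] 0.87 [ 0.4772 -0.1611  0.0916]
top bowl [271.1 141.9] 0.7 [0.7423 0.0208 0.0621]
top tongs [156.7 155. ] 0.78 [0.7332 0.3025 0.0006]
top bun_plate [396.  159.5] 0.89 [ 0.706  -0.2727  0.0392]
top spot {'position': [214.7, 315.6], 'score': 0.77} [0.356  0.138  0.0851]
top spot {'position': [291.3, 215.8], 'score': 0.57} [ 0.5723 -0.0243  0.0441]
scene lid_grip [318.6 160.5] 0.88 [0.3622 0.1472 0.0764]
scene lid_grip [325.5 214. ] 0.8 [0.5359 0.1013 0.0589]
scene lid_grip [276.1 250.2] 0.75 [ 0.5964 -0.0251  0.0445]
scene jar_mouth [182.7 191.3] 0.7 [ 0.4477 -0.1818  0.1186]
scene jar [194.3 246.9] 0.56 [ 0.5464 -0.1804  0.0509]
scene bowl [322.3 320.9] 0.59 [0.791  0.0008 0.0568]
scene tongs [456.4 280.4] 0.92 [ 0.7369  0.3053 -0.0011]
scene bun_plate [146.7 349.7] 0.93 [ 0.7475 -0.2867  0.0353]
scene bun_plate [195.  244.3] 0.74 [ 0.5456 -0.1781  0.0568]
scene spot {'position': [327.1, 224.0], 'score': 0.74} [0.5414 0.1042 0.0343]
scene spot {'position': [316.7, 172.6], 'score': 0.66} [0.3664 0.1421 0.0448]
scene spot {'position': [274.3, 256.8], 'score': 0.61} [ 0.5951 -0.029   0.0257]
```

```bash
python3 - <<'E'
import cv2
i=cv2.imread("pics/top0.png"); cv2.imwrite("pics/crop.png",cv2.resize(i[110:370,120:460],None,fx=2.25,fy=2.25,interpolation=cv2.INTER_CUBIC))
E
```

```text
(no output)
```

View pics/crop.png

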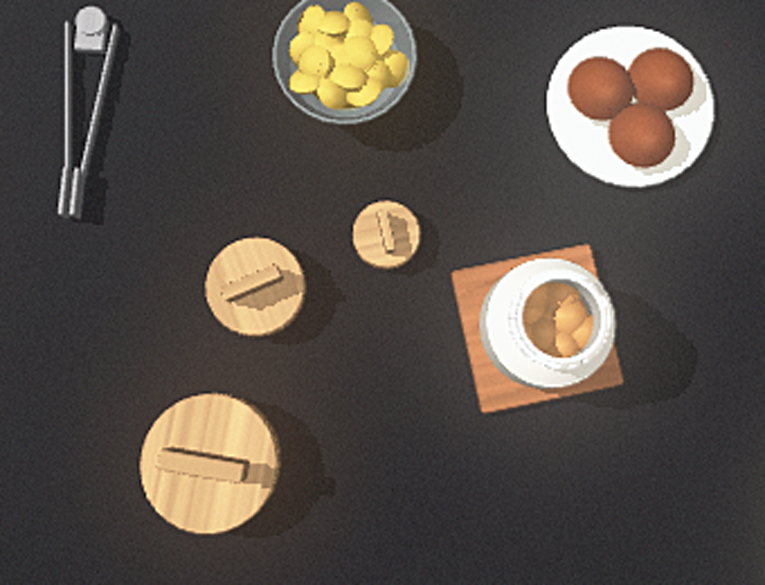

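```bash
python3 - <<'E'
from h import *
np.set_printoptions(precision=4,suppress=True)
for n in("top","scene"):
    p=vision.camera(n); C=cloud(p).reshape(-1,3)
    for nm,c,z in(("big",(.352,.148),(.079,.095)),("mid",(.523,.108),(.059,.072)),("small",(.585,-.022),(.038,.052))):
        m=(np.hypot(C[:,0]-c[0],C[:,1]-c[1])<.055)&(C[:,2]>z[0])&(C[:,2]<z[1])
        P=C[m]; 
        if len(P)<8: print(n,nm,len(P)); continue
        r=cv2.minAreaRect((P[:,:2]*1000).astype(np.float32)); print(n,nm,len(P),P.mean(0),np.median(P[:,2]),r)
    # discs
    for nm,c in(("big",(.352,.148)),("mid",(.523,.108)),("small",(.585,-.022))):
        m=(np.hypot(C[:,0]-c[0],C[:,1]-c[1])<.09)&(C[:,2]>.02)
        r=cv2.minEnclosingCircle((C[m][:,:2]*1000).astype(np.float32)); print(n,nm,"disc",r)
    m=(np.hypot(C[:,0]-.48,C[:,1]+.183)<.06)&(C[:,2]>.122)&(C[:,2]<.14); P=C[m]
    print(n,"rim",len(P),np.median(P[:,2]),cv2.minEnclosingCircle((P[:,:2]*1000).astype(np.float32)),cv2.fitEllipse((P[:,:2]*1000).astype(np.float32)))
    for q in("jar_mouth","lid_grip"):
        for r in vision.place_of(p,q)[:3]: print(q,atz(p,r["position"],.13 if q[0]=="j" else .049))
E
```

```text
top big 362 [0.3538 0.1499 0.0847] 0.08486830468174011 ((353.7239685058594, 150.6486053466797), (79.6584701538086, 18.89662742614746), 79.5069808959961)
top mid 175 [0.527  0.1098 0.0635] 0.06342048129974809 ((527.3467407226562, 109.93767547607422), (14.167369842529297, 59.61113739013672), 22.161821365356445)
top small 78 [ 0.5813 -0.0245  0.0443] 0.04424042972909331 ((581.5527954101562, -24.608062744140625), (41.6577033996582, 9.739700317382812), 12.386266708374023)
top big disc ((353.7804870605469, 150.73133850097656), 66.59647369384766)
top mid disc ((527.68408203125, 110.00016784667969), 50.26262283325195)
top small disc ((581.59521484375, -24.361906051635742), 35.30549240112305)
top rim 508 0.12753096911442724 ((483.8960876464844, -179.3471221923828), 45.42348098754883) ((484.0877380371094, -178.8831329345703), (80.98652648925781, 81.38848114013672), 130.51976013183594)
jar_mouth [ 0.4825 -0.1709  0.13  ]
lid_grip [0.3504 0.1498 0.049 ]
lid_grip [ 0.577 -0.02   0.049]
lid_grip [0.5204 0.1065 0.049 ]
scene big 200 [0.3562 0.1468 0.0839] 0.08428849530188809 ((354.2477722167969, 14
[... 260 characters left out ...]
 -0.0278  0.0442] 0.044809046356199755 ((582.3651123046875, -27.228618621826172), (42.35917663574219, 10.447407722473145), 13.337385177612305)
scene big disc ((354.46240234375, 148.11753845214844), 67.90576934814453)
scene mid disc ((528.77294921875, 107.74691009521484), 51.134090423583984)
scene small disc ((571.7540283203125, -47.374794006347656), 57.16618347167969)
scene rim 504 0.1276012859461066 ((484.100341796875, -180.71701049804688), 46.36415481567383) ((485.5906982421875, -181.3702850341797), (78.85858154296875, 80.2750473022461), 179.29116821289062)
jar_mouth [ 0.4791 -0.18    0.13  ]
lid_grip [0.5254 0.1105 0.049 ]
lid_grip [0.324  0.1664 0.049 ]
lid_grip [ 0.3666 -0.1805  0.049 ]
```

Candidates in the crop are a big lid (208,463), a middle one (254,286) and a small one (386,233). The middle one fits: its disc measures 100 mm, its bar 60x14 mm, and its top is at 64 mm. The jar is at crop (550,320) and its rim centre is about (0.4845, -0.180). The bowl, tongs and plate are all clear of the route. I'll go above the middle lid.

```bash
python3 -m creep '[[[-54.2,-22.5,10],[0,0,0]],[[-54.2,-22.5,10],[0,0,0]],[[-54.2,-22.5,10],[0,0,0]],[[-54.2,-22.5,10],[0,0,0]],[[-54.2,-22.5,10],[0,0,0]],[[-54.2,-22.5,10],[0,0,0]],[[-54.2,-22.5,10],[0,0,0]],[[-54.2,-22.5,10],[0,0,0]],[[0,0,0],[0,0,0.188]],[[0,0,0],[0,0,0.188]],[[0,0,0],[0,0,0.188]],[[0,0,0],[0,0,0.188]]]' 50
python3 -m creep '[[[0,0,0],[0,0,0]],[[0,0,0],[0,0,0]]]'
python3 - <<'E'
from h import *
np.set_printoptions(precision=4,suppress=True)
o=bot.get_obs(); p=vision.camera("wrist"); cv2.imwrite("pics/w1.png",p["image"])
print(o["joint_pos"],o["eef_pos"],R.from_quat(o["tool_rot"]).as_matrix())
C=cloud(p,o).reshape(-1,3)
m=(np.hypot(C[:,0]-.5275,C[:,1]-.1085)<.055)&(C[:,2]>.056)&(C[:,2]<.075);P=C[m]
print(len(P),np.median(P[:,2]) if len(P) else 0,cv2.minAreaRect((P[:,:2]*1000).astype(np.float32)))
for r in vision.place_of(p,"lid_grip"): print(r,atz(p,r["position"],.049,o))
E
```

```text
clock: 2.6
eef_pos: [0.5278, 0.109, 0.1512]
tool_rot: [0.56, 0.829, -0.0, -0.0]
ft_force: [0.6, -0.9, -0.8]
grip_width: 0.0501
grasp_force: 0.0
clock: 2.85
eef_pos: [0.5277, 0.1092, 0.1513]
tool_rot: [0.556, 0.831, -0.0, -0.0]
ft_force: [0.2, 0.3, 1.1]
grip_width: 0.0499
grasp_force: 0.0
[ 0.204   0.3637 -0.0376  1.1695  0.      1.3832] [0.5277 0.1092 0.1513] [[-0.3817  0.9243 -0.    ]
 [ 0.9243  0.3817 -0.    ]
 [ 0.     -0.     -1.    ]]
1431 0.0635396624769469 ((526.5987548828125, 109.3271484375), (13.65041732788086, 59.741546630859375), 22.679906845092773)
{'position': [275.5, 347.5], 'score': 0.91} [ 0.5763 -0.0154  0.049 ]
{'position': [273.6, 206.0], 'score': 0.86} [0.5246 0.1071 0.049 ]
{'position': [58.0, 61.2], 'score': 0.64} [0.3438 0.1474 0.049 ]
```

```bash
python3 -m creep '[[[0,1,40],[0,0,0]],[[0,0,40],[0,0,0]],[[0,0,20],[0,0,0]],[[0,0,12],[0,0,0]],[[0,0,0],[0,0,0]]]'
python3 -m creep '[[[0,0,0],[0,0,0]],[[0,0,0],[0,0,0]],[[0,0,0],[0,0,0]],[[0,0,0],[0,0,0]],[[0,0,0],[0,0,0]],[[0,0,0],[0,0,0]]]' 0
```

```text
clock: 3.58
eef_pos: [0.5282, 0.1095, 0.0388]
tool_rot: [0.557, 0.831, -0.0, -0.0]
ft_force: [-0.5, -0.1, 0.3]
grip_width: 0.0499
grasp_force: 0.0
clock: 4.32
eef_pos: [0.5297, 0.1097, 0.0405]
tool_rot: [0.557, 0.83, 0.001, 0.001]
ft_force: [-0.3, 0.3, 6.2]
grip_width: 0.0129
grasp_force: 60.4
```

```bash
python3 -m creep '[[[0,0,-20],[0,0,0]],[[0,0,-45],[0,0,0]],[[0,0,-50],[0,0,0]],[[0,0,-45],[0,0,0]],[[-41.8,-25.4,0],[0,0,0]],[[-41.8,-25.4,0],[0,0,0]],[[-41.8,-25.4,0],[0,0,0]],[[-41.8,-25.4,0],[0,0,0]],[[-41.8,-25.4,0],[0,0,0]],[[-41.8,-25.4,0],[0,0,0]],[[0,0,0],[0,0,-0.164]],[[0,0,0],[0,0,-0.164]]]'
python3 -m creep '[[[0,0,0],[0,0,-0.164]],[[0,0,0],[0,0,-0.164]],[[0,0,0],[0,0,-0.164]],[[0,0,0],[0,0,0]],[[0,0,0],[0,0,0]]]'
cat > look.py <<'E'
from h import *
import sys
np.set_printoptions(precision=4,suppress=True)
o=bot.get_obs(); print(o["clock"],"j",o["joint_pos"],o["eef_pos"],"F",o["ft_force"],"T",o["ft_torque"],o["grip_width"])
zt=o["eef_pos"][2]
for n in("top","scene","wrist"):
    p=vision.camera(n); C=cloud(p,o).reshape(-1,3)
    if len(sys.argv)>1: cv2.imwrite(f"pics/{n}{sys.argv[1]}.png",p["image"])
    # disc top at about TCP-5mm, rim at .13
    for nm,a,b in(("disc",zt-.010,zt+.001),("rim",.122,.134)):
        m=(np.hypot(C[:,0]-.4845,C[:,1]+.18)<.058)&(C[:,2]>a)&(C[:,2]<b); P=C[m]
        if len(P)>60:
            c=(P[:,:2]*1000).astype(np.float32); A=np.c_[P,np.ones(len(P))]
            nn=np.linalg.lstsq(np.c_[P[:,:2],np.ones(len(P))],P[:,2],rcond=None)[0]
            print(n,nm,len(P),"z",np.median(P[:,2]),"circ",cv2.minEnclosingCircle(c),"slope",nn[:2])
E
python3 look.py 2
```

```text
clock: 5.82
eef_pos: [0.4818, -0.1811, 0.1984]
tool_rot: [0.413, 0.911, 0.0, -0.001]
ft_force: [0.3, -1.0, -2.6]
grip_width: 0.0129
grasp_force: 59.5
clock: 6.45
eef_pos: [0.4825, -0.1802, 0.1989]
tool_rot: [0.181, 0.983, 0.0, -0.0]
ft_force: [0.1, -0.1, -3.3]
grip_width: 0.0129
grasp_force: 59.5
6.45 j [-0.3575  0.2871 -0.0182  1.2664 -0.      0.0066] [ 0.4825 -0.1802  0.1989] F [ 0.1332 -0.1201 -3.3143] T [ 0.0103  0.0469 -0.0028] 0.012893695569370787
top disc 834 z 0.19187997865276973 circ ((482.8556213378906, -178.4036102294922), 49.727821350097656) slope [-0.0028 -0.0011]
scene disc 989 z 0.1927498171772657 circ ((483.4705505371094, -180.6781463623047), 51.051021575927734) slope [-0.0049 -0.0022]
scene rim 336 z 0.12749795966966426 circ ((485.20562744140625, -181.7105255126953), 45.713905334472656) slope [-0.0199 -0.0012]
wrist disc 16448 z 0.19206945348276688 circ ((482.5413513183594, -179.4066619873047), 50.079349517822266) slope [ 0.0005 -0.0016]
```

```bash
python3 -m creep '[[[-1.6,-0.3,10],[0,0,0]],[[0,0,10],[0,0,0]],[[0,0,8],[0,0,0]],[[0,0,5],[0,0,0]],[[0,0,3],[0,0,0]],[[0,0,0],[0,0,0]]]'; python3 look.py
```

```text
clock: 7.35
eef_pos: [0.4841, -0.1812, 0.1632]
tool_rot: [0.18, 0.984, 0.0, -0.0]
ft_force: [-0.4, 0.7, -2.0]
grip_width: 0.0133
grasp_force: 59.5
7.35 j [-0.3581  0.3134 -0.0779  1.1797  0.      0.0038] [ 0.4841 -0.1812  0.1632] F [-0.3851  0.6805 -1.9907] T [-0.0249  0.0081 -0.0151] 0.013302756712136604
top disc 755 z 0.15620539114846232 circ ((484.3576965332031, -179.4736328125), 49.86693572998047) slope [-0.001   0.0013]
scene disc 963 z 0.15719462129291317 circ ((485.0908508300781, -183.2528076171875), 51.169254302978516) slope [-0.0049 -0.001 ]
scene rim 114 z 0.1312767189241219 circ ((492.981689453125, -180.52685546875), 49.154205322265625) slope [-0.0426 -0.0071]
wrist disc 16447 z 0.15635436106116413 circ ((483.97979736328125, -180.59881591796875), 49.982940673828125) slope [ 0.0007 -0.0018]
wrist rim 82 z 0.13109149669867123 circ ((447.24658203125, -167.149658203125), 31.158843994140625) slope [ 0.0412 -0.0186]
```

```bash
python3 -m creep '[[[0,0,1.5],[0,0,0]],[[0,0,1.5],[0,0,0]],[[0,0,1],[0,0,0]],[[0,0,0],[0,0,0]]]'; python3 -m creep '[[[0,0,1],[0,0,0]],[[0,0,1],[0,0,0]],[[0,0,1],[0,0,0]],[[0,0,0],[0,0,0]]]'
```

```text
clock: 8.0
eef_pos: [0.4841, -0.1811, 0.1592]
tool_rot: [0.18, 0.984, 0.0, -0.0]
ft_force: [-0.5, 0.4, -1.9]
grip_width: 0.0129
grasp_force: 59.5
clock: 8.5
eef_pos: [0.4842, -0.1812, 0.1573]
tool_rot: [0.18, 0.984, -0.0, 0.0]
ft_force: [-2.3, 2.0, 5.2]
grip_width: 0.0129
grasp_force: 60.6
```

```bash
python3 -m creep '[[[0,0,-0.9],[0,0,-0.15]],[[0,0,-0.5],[0,0,-0.15]],[[0,0,-0.5],[0,0,-0.15]],[[0,0,0],[0,0,0]]]'; python3 -c "
from h import *
o=bot.get_obs();print(o['joint_pos'][[0,5]],o['ft_torque'])"
```

```text
clock: 9.0
eef_pos: [0.4847, -0.1813, 0.1589]
tool_rot: [-0.043, 0.999, -0.0, 0.001]
ft_force: [-0.2, -0.3, 3.9]
grip_width: 0.0129
grasp_force: 60.4
[-0.3579986 -0.4448193] [0.06998029 0.26010051 0.07534468]
```

```bash
python3 -m creep '[[[0,0,-0.5],[0,0,-0.15]],[[0,0,-0.5],[0,0,-0.15]],[[0,0,-0.5],[0,0,-0.15]],[[0,0,0],[0,0,0]]]'; python3 -m creep '[[[0,0,-0.3],[0,0,-0.12]],[[0,0,0],[0,0,0]]]';python3 -c "
from h import *
o=bot.get_obs();print(o['joint_pos'][[0,5]],o['ft_torque'])"
```

```text
clock: 9.5
eef_pos: [0.4846, -0.1814, 0.1604]
tool_rot: [-0.264, 0.964, -0.001, 0.001]
ft_force: [-1.1, -0.5, 4.8]
grip_width: 0.0128
grasp_force: 60.6
clock: 9.75
eef_pos: [0.4847, -0.1813, 0.1608]
tool_rot: [-0.322, 0.947, -0.0, 0.001]
ft_force: [-0.5, 0.6, 5.3]
grip_width: 0.0129
grasp_force: 60.7
[-0.35800506 -1.01276681] [0.11709333 0.2574464  0.04780652]
```

```bash
python3 -m creep '[[[0,0,0],[0,0,-0.1]],[[0,0,0],[0,0,0]]]'; python3 -m creep '[[[0,0,0],[0,0,-0.1]],[[0,0,0],[0,0,0]]]';python3 -c "
from h import *
o=bot.get_obs();print(o['joint_pos'][[0,5]],o['ft_torque'])"
```

```text
clock: 10.0
eef_pos: [0.4849, -0.1814, 0.1608]
tool_rot: [-0.368, 0.93, -0.001, 0.001]
ft_force: [-0.4, -0.1, 5.6]
grip_width: 0.013
grasp_force: 60.7
clock: 10.25
eef_pos: [0.4837, -0.1811, 0.1592]
tool_rot: [-0.414, 0.91, 0.0, -0.001]
ft_force: [-0.1, -0.4, -2.3]
grip_width: 0.013
grasp_force: 59.5
[-0.35809748 -1.21217255] [ 0.02309915 -0.00184641  0.03250031]
```

```bash
python3 -m creep '[[[0,0,1],[0,0,-0.08]],[[0,0,2],[0,0,0]],[[0,0,1.5],[0,0,0]],[[0,0,0],[0,0,0]]]'; python3 -m creep '[[[0,0,1],[0,0,0]],[[0,0,1],[0,0,0]],[[0,0,1],[0,0,0]],[[0,0,0],[0,0,0]]]';python3 -c "
from h import *
o=bot.get_obs();print(o['joint_pos'][[0,5]],o['ft_torque'])"
```

```text
clock: 10.75
eef_pos: [0.4839, -0.1811, 0.1551]
tool_rot: [-0.451, 0.892, 0.0, -0.0]
ft_force: [0.2, 0.1, -2.4]
grip_width: 0.0127
grasp_force: 59.6
clock: 11.25
eef_pos: [0.4841, -0.1812, 0.1525]
tool_rot: [-0.452, 0.892, -0.0, 0.0]
ft_force: [-0.5, -0.3, -2.8]
grip_width: 0.0129
grasp_force: 59.7
[-0.35807751 -1.29616664] [ 0.02212544 -0.00016517 -0.0107004 ]
```

```bash
python3 -m creep '[[[0,0,1],[0,0,0]],[[0,0,0.5],[0,0,0]],[[0,0,0],[0,0,0]]]'; python3 -m creep '[[[0,0,0.7],[0,0,0]],[[0,0,0],[0,0,0]]]'
```

```text
clock: 11.62
eef_pos: [0.4843, -0.1812, 0.1523]
tool_rot: [-0.452, 0.892, -0.0, 0.0]
ft_force: [-2.0, 0.2, 4.4]
grip_width: 0.0128
grasp_force: 60.7
clock: 11.88
eef_pos: [0.4843, -0.1812, 0.1523]
tool_rot: [-0.452, 0.892, -0.001, 0.001]
ft_force: [-3.7, 2.2, 9.6]
grip_width: 0.0126
grasp_force: 61.3
```

```bash
python3 -m creep '[[[0,0,-0.9],[0,0,0.15]],[[0,0,0.3],[0,0,0.15]],[[0,0,0.5],[0,0,0.15]],[[0,0,0],[0,0,0]]]';python3 -c "
from h import *
o=bot.get_obs();print(o['joint_pos'][[0,5]],o['ft_torque'])"
```

```text
clock: 12.38
eef_pos: [0.4845, -0.1812, 0.1508]
tool_rot: [-0.242, 0.97, -0.0, 0.0]
ft_force: [-0.9, 0.7, 1.1]
grip_width: 0.0129
grasp_force: 60.0
[-0.35805815 -0.84778072] [ 0.13709066  0.08770039 -0.09859626]
```

```bash
python3 -m creep '[[[0,0,0.5],[0,0,0.15]],[[0,0,0.5],[0,0,0.15]],[[0,0,0.5],[0,0,0.15]],[[0,0,0],[0,0,0]]]';python3 -c "
from h import *
o=bot.get_obs();print(o['joint_pos'][[0,5]],o['ft_torque'])"; python3 -m creep '[[[0,0,0.5],[0,0,0.15]],[[0,0,0.5],[0,0,0.15]],[[0,0,0],[0,0,0]]]';python3 -c "
from h import *
o=bot.get_obs();print(o['joint_pos'][[0,5]],o['ft_torque'])"
```

```text
clock: 12.88
eef_pos: [0.4844, -0.1812, 0.1493]
tool_rot: [-0.021, 1.0, -0.0, 0.0]
ft_force: [0.4, 1.0, 1.1]
grip_width: 0.0128
grasp_force: 60.0
[-0.3580314  -0.39974453] [ 0.10446451  0.09808002 -0.09532205]
clock: 13.25
eef_pos: [0.4844, -0.1812, 0.1482]
tool_rot: [0.128, 0.992, 0.0, 0.0]
ft_force: [-0.8, 0.8, 1.8]
grip_width: 0.0127
grasp_force: 60.1
[-0.35804595 -0.10081402] [ 0.11038805  0.10861073 -0.1086863 ]
```

```bash
python3 -m creep '[[[0,0,0.5],[0,0,0.15]],[[0,0,0.4],[0,0,0.12]],[[0,0,0],[0,0,0]]]';python3 -c "
from h import *
o=bot.get_obs();print(o['joint_pos'][[0,5]],o['ft_torque'])"; python3 -m creep '[[[0,0,0.3],[0,0,0.1]],[[0,0,0],[0,0,0]]]';python3 -c "
from h import *
o=bot.get_obs();print(o['joint_pos'][[0,5]],o['ft_torque'])"
```

```text
clock: 13.62
eef_pos: [0.4844, -0.1812, 0.1473]
tool_rot: [0.26, 0.965, 0.0, 0.0]
ft_force: [0.1, -0.6, 2.6]
grip_width: 0.013
grasp_force: 60.1
[-0.35803597  0.16895379] [-0.00868124  0.07249397 -0.12798873]
clock: 13.88
eef_pos: [0.4844, -0.1812, 0.1469]
tool_rot: [0.309, 0.951, 0.0, 0.0]
ft_force: [-0.1, 0.5, 2.3]
grip_width: 0.0132
grasp_force: 60.2
[-0.35804546  0.26927482] [ 0.06183091  0.06442178 -0.09852621]
```

```bash
python3 -m creep '[[[0,0,0.2],[0,0,0.08]],[[0,0,0],[0,0,0]]]';python3 -c "
from h import *
o=bot.get_obs();print(o['joint_pos'][[0,5]],o['ft_torque'])"; python3 -m creep '[[[0,0,0.2],[0,0,0.06]],[[0,0,0],[0,0,0]]]';python3 -c "
from h import *
o=bot.get_obs();print(o['joint_pos'][[0,5]],o['ft_torque'])"
```

```text
clock: 14.12
eef_pos: [0.4843, -0.1812, 0.1467]
tool_rot: [0.347, 0.938, 0.0, 0.0]
ft_force: [-0.8, 0.1, 2.2]
grip_width: 0.013
grasp_force: 60.2
[-0.35806667  0.34985211] [ 0.04229987  0.04163964 -0.17654568]
clock: 14.38
eef_pos: [0.4841, -0.181, 0.1466]
tool_rot: [0.374, 0.928, -0.0, 0.0]
ft_force: [-2.4, 0.2, 4.5]
grip_width: 0.0127
grasp_force: 62.7
[-0.35769799  0.40800007] [0.06561841 0.30263582 1.09978071]
```

The torque has jumped to 1.1 N m and the lid is at about 25 mm, so it is against the stops. I'll ease the twist, open, retreat and check.

```bash
python3 -m creep '[[[0,0,-0.6],[0,0,-0.025]],[[0,0,0],[0,0,0]]]'; python3 -m creep '[[[0,0,0],[0,0,0]],[[0,0,0],[0,0,0]],[[0,0,0],[0,0,0]],[[0,0,0],[0,0,0]],[[0,0,-5],[0,0,0]],[[0,0,-25],[0,0,0]],[[0,0,-50],[0,0,0]],[[0,0,-40],[0,0,0]],[[0,0,0],[0,0,0]],[[0,0,0],[0,0,0]]]' 45
python3 - <<'E'
from h import *
np.set_printoptions(precision=4,suppress=True)
o=bot.get_obs()
for n in("top","wrist","scene"):
    p=vision.camera(n); C=cloud(p,o).reshape(-1,3); cv2.imwrite(f"pics/{n}9.png",p["image"])
    for nm,a,b in(("bar",.163,.18),("disc",.135,.150)):
        m=(np.hypot(C[:,0]-.4845,C[:,1]+.18)<.058)&(C[:,2]>a)&(C[:,2]<b); P=C[m]
        if len(P)>30: print(n,nm,len(P),np.median(P[:,2]),cv2.minAreaRect((P[:,:2]*1000).astype(np.float32)),"slope",np.linalg.lstsq(np.c_[P[:,:2],np.ones(len(P))],P[:,2],rcond=None)[0][:2])
E
```

```text
clock: 14.62
eef_pos: [0.4841, -0.1811, 0.1466]
tool_rot: [0.364, 0.931, 0.0, -0.0]
ft_force: [-0.2, -0.0, 1.2]
grip_width: 0.0126
grasp_force: 60.2
clock: 15.88
eef_pos: [0.484, -0.1811, 0.2667]
tool_rot: [0.365, 0.931, 0.0, -0.0]
ft_force: [-0.2, 0.8, -0.2]
grip_width: 0.0452
grasp_force: 0.0
top bar 222 0.16951614081706762 ((482.8790283203125, -178.20960998535156), (14.268357276916504, 57.02525329589844), 48.47773742675781) slope [-0.036  -0.0426]
top disc 1420 0.13963034713503814 ((479.5038146972656, -174.2616729736328), (99.4801025390625, 85.01792907714844), 43.9664421081543) slope [0.0018 0.0003]
wrist bar 1331 0.1704903442376909 ((484.265625, -180.28689575195312), (13.903362274169922, 59.39274215698242), 48.34416580200195) slope [ 0.007  -0.0022]
wrist disc 8592 0.1405796817522334 ((484.4310302734375, -180.60308837890625), (98.8292007446289, 98.55498504638672), 2.737250328063965) slope [ 0.0027 -0.0008]
scene bar 200 0.1696505717498636 ((484.3172912597656, -182.3448944091797), (17.158262252807617, 60.09590148925781), 50.27507400512695) slope [-0.1646 -0.1652]
scene disc 1031 0.14038566512796757 ((487.3489990234375, -182.32907104492188), (97.69524383544922, 95.89214324951172), 76.25679016113281) slope [-0.0197 -0.002 ]
```

View pics/scene9.png

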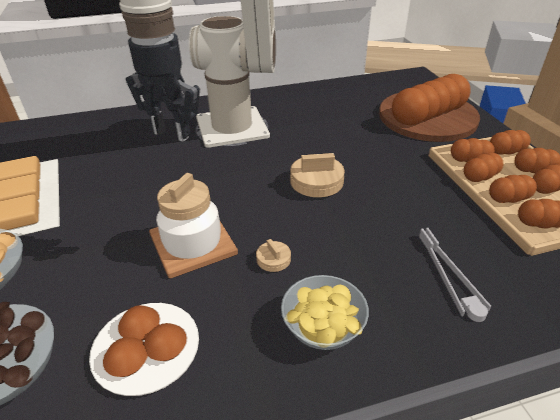

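The picture shows the lid sitting level on the jar at (186,195), with the gripper clear at (165,110) and the other things where they were. The disc top is at 140 mm, so the grip stands about 25 mm above the rim, which is home.

```bash
python3 -c "
from workcell import workorder; print(workorder.job_done())"
```

```text
the job is handed in; nothing more can be done
None
```

The middle-sized lid is screwed home on the jar and let go: it stopped dead clockwise with its bar about 25 mm above the rim and level. The job was handed in about 16 s in, and no verdict was returned.

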